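# Build up the three-tier pastry stand

### The arm

A 6-joint arm with a two-finger parallel gripper is mounted at the origin on a cart in front of the work surface, level with it; the furniture and walls round the work are solid. World frame = base frame: x ahead of the robot, y to its left, z up, the work surface at z = 0. Lengths are in m, angles in degrees, forces in N, time in s.
With the tool pointing down it reaches from about 0.25 to 0.725 m from the base axis. Payload 9.7 kg.
Tool frame: the origin (TCP) lies on the centre line of the jaws, within the pads' length; the fingertips stand bot.nose_length ahead of it and the grasp point (between the pads) lies 11 mm behind it (bot.nose_length is the distance from the TCP to the fingertips, in m); z points along the fingers, y is the line along which they close (so a half turn about z gives the same grasp; the last joint's range is limited). The gripper opens to 85 mm and grips with 20 to 120 N. Pads are 22 mm wide; open, the fingers measure 114 mm over their backs; the gripper's body (76 mm by 85 mm) begins 54 mm behind the grasp point. The pads swing forward as they close: fully open they stand 13 mm farther back than shut.
Start: joints at [69.729, 4.979, 10.078, 95.1, 0, 90], TCP at [0.191, 0.516, 0.213] pointing down, gripper open.
Joint ranges: [-179.16, 179.16], [-48.56, 103.87], [-65.8, 70.77], [-126.05, 130.52], [-82.76, 87.17], [-180, 180]. Speed limits (degrees/s): [127.2, 127.2, 147.25, 180, 180, 180].

### API

Orientations are given as [roll, pitch, yaw] about the fixed x, y, z axes, in that order (R = Rz(yaw) Ry(pitch) Rx(roll)).
In Python, from workcell import bot gives the robot as it stands. The module is installed in compiled form; this text tells all that it offers.
- The arm moves only by the shell command python3 -m inch 'ROWS' [OPENING] [FORCE]. ROWS is JSON, a list of rows, each a list of 4 numbers: the shift along the world's x, y, z in cm, then the turn about the world's z in degrees. A call has exactly 8 rows; each row is the pose to reach, as a shift and turn from the pose commanded when the call began; what a row does not reach only later rows make up. A row lasts 1/8 s, in which the tool goes at most 62.5 mm and 10.7 degrees, less where a joint would pass 70% of its speed; a pose out of reach is approached as far as the arm can. A call with a gripper value outside its range is refused whole. OPENING is the finger opening in cm, from 0 to 8.54, set as the call begins (- or left out, the last holds). The fingers move at their own pace and stop on an object; FORCE is the grip in N (left out, the last holds). Time passes only in rows, so rows that repeat a pose let the fingers close, or fill a call up. It gives the time, the measured TCP pose, the force, the opening and the grip force at its end, in the units of the state.
- bot.get_obs(): the state, without advancing time (a new reading comes with each control period).
- bot.camera(name): name is "side" or "top"; returns a dict with "img" (400x640x3 uint8, red, green, blue), "fovy" (degrees; the focal length in pixels is half the picture's height over the tangent of half this angle, whatever the lens; pixels are square), "cx", "cy" (the principal point, pixels), "dist" ([k1, k2, p1, p2, k3] as OpenCV has them; the pictures are not rectified), "R" (3x3) and "t" (3): a world point X has camera coordinates R X + t. Camera axes: x right, y down, z forward; pixel columns grow to the right and rows downward; lengths in m; the calibration is good to about 2 mm. A picture is of the moment at which its call begins. There is no depth.
- bot.job_done(): hands the job in; it is judged then, once.
Trained networks look in a picture, given as the dict that the camera call returned (one of the last four; its "shot" number tells which), for a name from the list of things; names that differ only in an ending like _2 or _b are one class to them, and where a whole thing is asked for, a point or a joint stands for the part that bears it (a point fixed in the world has none). Each returns a list of dicts, best first, with "score" (0 to 1); they miss things now and then, are a little off and sometimes report something else, mostly with a low value. They report only what shows in the picture. A call takes as long as a camera call.
- bot.find_in(thing, picture): "point" ([column, row] in pixels, amid what is visible of it).
- bot.landmark_of(thing, picture): "point" ([column, row] in pixels: a listed point, or the origin of a listed thing).
The state is a dict: "time": time; "q": joint angles; "qd": joint speeds; "joint_efforts": joint torques, N m; "ee_pos": TCP position; "tcp_rot": TCP orientation; "wrist_force": force on the tool from outside, world axes, zero at the start; "torque": the same for the moment, N m; "opening": finger opening in m; "grasp_force": force on a finger pad.
Only numpy, scipy, OpenCV 4.12 (cv2) and the standard library are available. Lean on these libraries where they do the work, as an engineer would, in place of code of your own. Each camera call takes 0.05 s, during which the arm holds its last target. There are 200 camera calls.

### The job

Put the pastry stand together on its round steel foot, one part after another from the bottom up: the largest plate first, then the medium plate, then the smallest, and last the steel knob as the cap. Each part must sit level and fully down on the peg of the part below it before the next one follows, and all are let go at the end. Leave the bread roll and the honey jar that stand among the parts where they are.

Things in the scene. Friction and masses are not known exactly. Their poses are not given: they have to be found in the camera images.
- foot_seat (a point): the stand's foot: a low steel disc 110 mm in diameter, with a collar 42 mm in diameter whose shoulder is 25 mm above the worktop; on it an upright peg 22 mm in diameter and 13 mm high with a tapered tip. It does not move. The point lies on the axis at the shoulder (25 mm above the worktop), z up
- plate_large_hub (a point): the largest tier: white round plate 150 mm across, 6 mm thick (edge 8), with an upright steel hub 42 mm in diameter; hub shoulder 62 mm above the underside, on it a tapered peg 22 mm in diameter, 13 mm high. Socket 29 mm wide, 18 mm deep in the underside. Loose, about 0.30 kg. Point: on the hub's axis, 40 mm above the underside, where to grip; z up, yaw free. Seated on the foot it is 40 mm above the foot's point
- plate_medium_hub (a point): the medium tier: white round plate 120 mm across, 6 mm thick (edge 8), with an upright steel hub 42 mm in diameter; hub shoulder 62 mm above the underside, on it a tapered peg 22 mm in diameter, 13 mm high. Socket 29 mm wide, 18 mm deep in the underside. Loose, about 0.22 kg. Point: on the hub's axis, 40 mm above the underside, where to grip; z up, yaw free. Seated on the large tier it is 62 mm above the large tier's point
- plate_small_hub (a point): the smallest tier: white round plate 90 mm across, 6 mm thick (edge 8), with an upright steel hub 42 mm in diameter; hub shoulder 62 mm above the underside, on it a tapered peg 22 mm in diameter, 13 mm high. Socket 29 mm wide, 18 mm deep in the underside. Loose, about 0.16 kg. Point: on the hub's axis, 40 mm above the underside, where to grip; z up, yaw free. Seated on the medium tier it is 62 mm above the medium tier's point
- knob_mid (a point): the cap: a plain steel knob without a plate, 42 mm in diameter, 52 mm high, sides upright to 34 mm, domed top; socket 29 mm wide, 18 mm deep in its underside. Loose, about 0.08 kg. Point: on its axis, 26 mm above its underside; z up, yaw free. Seated on the smallest tier it is 48 mm above that tier's point
- oat_roll: a round seeded bread roll, 87 x 96 x 47 mm, loose; to be left alone. Origin at the centre of its underside, z up
- honey_jar: a jar 71 mm in diameter and 110 mm high with a metal lid, loose; to be left alone. Origin at the centre of its underside, z up

How it is judged (in metres and radians):
On the way, in this order (a step that is already met when the one before it is completed fails the run):
1. the largest plate sits fully down and level on the foot, let go (horizontal distance between plate_large_hub and foot_seat below 0.008 m and z of plate_large_hub in the frame of foot_seat between 0.036 and 0.044 m and angle between plate_large_hub's own z axis and vertical below 0.06 rad and linear speed of plate_large below 0.03 m/s and contact force between the fingers and plate_large below 0.1 N), for 0.2 s.
2. the medium plate sits on the largest, which is still seated; let go (horizontal distance between plate_large_hub and foot_seat below 0.008 m and z of plate_large_hub in the frame of foot_seat between 0.036 and 0.044 m and angle between each of plate_large_hub, plate_medium_hub's own z axis and vertical below 0.06 rad and linear speed of each of plate_large, plate_medium below 0.03 m/s and horizontal distance between plate_medium_hub and plate_large_hub below 0.008 m and z of plate_medium_hub in the frame of plate_large_hub between 0.058 and 0.066 m and contact force between the fingers and plate_medium below 0.1 N), for 0.2 s.
3. the smallest plate sits on the medium one, those below still seated; let go (horizontal distance between plate_large_hub and foot_seat below 0.008 m and z of plate_large_hub in the frame of foot_seat between 0.036 and 0.044 m and angle between each of plate_large_hub, plate_medium_hub, plate_small_hub's own z axis and vertical below 0.06 rad and linear speed of each of plate_large, plate_medium, plate_small below 0.03 m/s and horizontal distance between plate_medium_hub and plate_large_hub below 0.008 m and z of plate_medium_hub in the frame of plate_large_hub between 0.058 and 0.066 m and horizontal distance between plate_small_hub and plate_medium_hub below 0.008 m and z of plate_small_hub in the frame of plate_medium_hub between 0.058 and 0.066 m and contact force between the fingers and plate_small below 0.1 N), for 0.2 s.
4. the knob sits on the smallest plate, all below still seated; let go (horizontal distance between plate_large_hub and foot_seat below 0.008 m and z of plate_large_hub in the frame of foot_seat between 0.036 and 0.044 m and angle between each of plate_large_hub, plate_medium_hub, plate_small_hub, knob_mid's own z axis and vertical below 0.06 rad and linear speed of each of plate_large, plate_medium, plate_small, knob below 0.03 m/s and horizontal distance between plate_medium_hub and plate_large_hub below 0.008 m and z of plate_medium_hub in the frame of plate_large_hub between 0.058 and 0.066 m and horizontal distance between plate_small_hub and plate_medium_hub below 0.008 m and z of plate_small_hub in the frame of plate_medium_hub between 0.058 and 0.066 m and horizontal distance between knob_mid and plate_small_hub below 0.008 m and z of knob_mid in the frame of plate_small_hub between 0.044 and 0.052 m and contact force between the fingers and knob below 0.1 N), for 0.2 s.
At the end, for the whole second after the job is handed in: From the foot up: largest plate, medium plate, smallest plate, knob; each within 8 mm of the axis of the part below and within 4 mm of its fully seated height, level within 0.06 rad, at rest (under 0.03 m/s) and released (all of step 4 and contact force between the fingers and plate_large below 0.1 N and contact force between the fingers and plate_medium below 0.1 N and contact force between the fingers and plate_small below 0.1 N); the robot touches nothing.
It fails at once if the bread roll is shifted by more than 20 mm (distance of oat_roll from where it was at the start of the episode above 0.02 m).
It fails at once if the honey jar is shifted by more than 20 mm (distance of honey_jar from where it was at the start of the episode above 0.02 m).
It also fails if it takes over 112 s, if anything falls off the work surface, if the arm or the gripper's body presses on something with over 40 N, if the wrist force passes 120 N, or if a joint passes its speed limit or range.

## Working session

There is one attempt and no reset: what is moved stays moved. The work goes in short steps, Python scripts to look and compute and a shell command to move; the robot and the scene stay as the last step left them, time stands still between calls to the robot, and variables do not carry over. Pictures are saved under pics/ and viewed, at most 14 in all, crops included, and the job is handed in when it is done.

```bash
mkdir -p pics
cat > h.py <<'E'
import numpy as np, cv2
from workcell import bot
def K(c):
    f=200/np.tan(np.radians(c["fovy"])/2); return np.array([[f,0,c["cx"]],[0,f,c["cy"]],[0,0,1.]])
def ray(c,p):
    u=cv2.undistortPoints(np.array([[p]],float),K(c),np.array(c["dist"],float)).ravel()
    R=np.array(c["R"]);t=np.array(c["t"]); return -R.T@t, R.T@np.array([u[0],u[1],1])
def at_z(c,p,z):
    o,d=ray(c,p); return o+d*(z-o[2])/d[2]
def tri(obs):
    A=np.zeros((3,3));b=np.zeros(3);L=[ray(c,p) for c,p in obs]
    for o,d in L:
        d=d/np.linalg.norm(d);M=np.eye(3)-np.outer(d,d);A+=M;b+=M@o
    X=np.linalg.solve(A,b)
    return X,[np.linalg.norm(np.cross(X-o,d/np.linalg.norm(d))) for o,d in L]
def proj(c,X):
    R=np.array(c["R"],float)
    return cv2.projectPoints(np.array([X],float),cv2.Rodrigues(R)[0],np.array(c["t"],float),K(c),np.array(c["dist"],float))[0].ravel()
def save(c,n): cv2.imwrite("pics/"+n,c["img"][:,:,::-1])
E
python3 - <<'E'
from h import *
o=bot.get_obs();print(o["ee_pos"],o["tcp_rot"],o["opening"],bot.nose_length)
s=bot.camera("side");t=bot.camera("top");save(s,"s0.png");save(t,"t0.png")
for c in(s,t): print(-np.array(c["R"]).T@np.array(c["t"]),c["fovy"])
Z=dict(foot_seat=.025,plate_large_hub=.04,plate_medium_hub=.04,plate_small_hub=.04,knob_mid=.026,oat_roll=0,honey_jar=0)
for n,z in Z.items():
    for k,c in(("s",s),("t",t)):
        for r in bot.landmark_of(n,c)[:3]: print(n,k,round(r["score"],2),np.round(r["point"],1),np.round(at_z(c,r["point"],z),3))
E
```

```text
[0.19049717 0.51568732 0.21259909] [-1.79926291e+02 -2.37528658e-04  1.59724131e+02] 0.08544318447947949 0.008
[ 0.25663986 -0.80774195  0.64400636] 54.692958889729205
[ 0.30675616 -0.09647282  1.52637645] 42.65396826623614
foot_seat s 0.87 [296.9 235.7] [ 0.444 -0.096  0.025]
foot_seat s 0.27 [373.6 256.5] [ 0.592 -0.224  0.025]
foot_seat t 0.95 [368.1 225.6] [ 0.444 -0.108  0.025]
foot_seat t 0.19 [324.9 168.3] [0.616 0.021 0.025]
plate_large_hub s 0.86 [372.6 257.8] [ 0.58  -0.241  0.04 ]
plate_large_hub t 0.79 [415.3 175.7] [ 0.589 -0.246  0.04 ]
plate_medium_hub s 0.73 [314.6 159.6] [0.599 0.233 0.04 ]
plate_medium_hub s 0.45 [341.5 199.1] [ 0.599 -0.002  0.04 ]
plate_medium_hub t 0.93 [253.4 173.2] [0.6   0.234 0.04 ]
plate_small_hub s 0.68 [269.9 179.3] [0.436 0.16  0.04 ]
plate_small_hub t 0.79 [279.8 230.2] [0.429 0.151 0.04 ]
knob_mid s 0.71 [341.5 198.3] [0.608 0.02  0.026]
knob_mid t 0.69 [322.6 170.7] [0.609 0.027 0.026]
oat_roll s 0.75 [258.7 157.7] [0.443 0.375 0.   ]
oat_roll t 0.61 [212.7 228.9] [0.436 0.365 0.   ]
honey_jar s 0.63 [324.  335.3] [ 0.419 -0.371  0.   ]
honey_jar t 0.81 [453.5 232.6] [ 0.425 -0.36   0.   ]
```

View pics/s0.png

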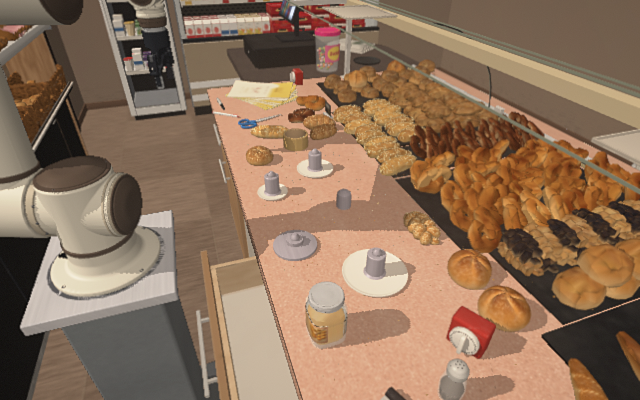

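View pics/t0.png

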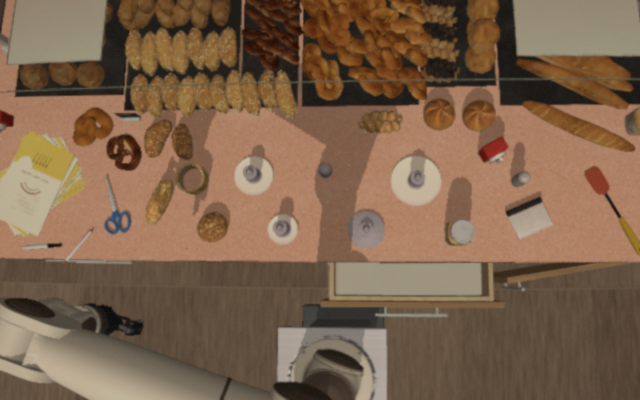

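The side view shows the foot at (295,243), large plate (375,265), medium (315,165), small (272,186) and knob (343,198). In the top view they are at (366,228), (416,180), (254,175), (283,229) and (325,170). The network points agree with this. Next I'll refine the centres from the outlines.

```bash
cat > ref.py <<'E'
from h import *
def circ(c,mask,z):
    P=[at_z(c,p,z)[:2] for p in mask]; P=np.array(P)
    A=np.c_[2*P,np.ones(len(P))];s=np.linalg.lstsq(A,(P**2).sum(1),rcond=None)[0]
    return s[:2],np.sqrt(s[2]+s[0]**2+s[1]**2)
def edgefit(c,X0,r,z,span=.012,outer="any",it=4,n=120):
    """radial edge search around circle radius r at height z, returns centre, radius, rms"""
    g=cv2.GaussianBlur(cv2.cvtColor(c["img"],cv2.COLOR_RGB2LAB),(0,0),.8).astype(float)
    X=np.array(X0[:2],float)
    for k in range(it):
        sp=span/(1+.7*k);pts=[]
        for a in np.linspace(0,2*np.pi,n,endpoint=False):
            rs=np.linspace(r-sp,r+sp,41)
            uv=np.array([proj(c,[X[0]+q*np.cos(a),X[1]+q*np.sin(a),z]) for q in rs],np.float32)
            v=np.stack([cv2.remap(g[:,:,i].astype(np.float32),uv[None,:,0],uv[None,:,1],1)[0] for i in range(3)],1)
            d=np.linalg.norm(v[4:]-v[:-4],axis=1);j=d.argmax()
            if d[j]>6: pts.append([a,rs[j+2]])
        pts=np.array(pts)
        if len(pts)<15: return X,0,len(pts)
        # robust fit of dr = dx cos + dy sin + e
        A=np.c_[np.cos(pts[:,0]),np.sin(pts[:,0]),np.ones(len(pts))];y=pts[:,1]-r;w=np.ones(len(y))
        for _ in range(20):
            s=np.linalg.lstsq(A*w[:,None],y*w,rcond=None)[0];e=y-A@s;w=1/np.sqrt(1+(e/.0015)**2)
        X=X+s[:2]
    return X,r+s[2],np.median(abs(e))
E
python3 - <<'E'
from ref import *
s=bot.camera("side");t=bot.camera("top")
for n,X,r,z in(("foot",(.444,-.1),.055,.008),("large",(.586,-.244),.075,.008),("med",(.6,.234),.06,.008),("small",(.433,.156),.045,.008),
  ("largehub",(.586,-.244),.021,.062),("medhub",(.6,.234),.021,.062),("smallhub",(.433,.156),.021,.062),("knob",(.609,.024),.021,.034),("foothub",(.444,-.1),.021,.025)):
    for k,c in(("s",s),("t",t)):
        x,rr,e=edgefit(c,X,r,z,span=.012 if r>.03 else .008);print(n,k,np.round(x,4),np.round(rr,4),np.round(e,4))
E
```

```text
foot s [ 0.4419 -0.1094] 0.0556 0.0004
foot t [ 0.4477 -0.1055] 0 0
large s [ 0.5824 -0.2513] 0.0751 0.0004
large t [ 0.5829 -0.25  ] 0 10
med s [0.6042 0.2346] 0.0544 0.0006
med t [0.6024 0.2411] 0 14
small s [0.4373 0.1427] 0.0423 0.0004
small t [0.4385 0.148 ] 0 14
largehub s [ 0.5792 -0.2572] 0.0216 0.0008
largehub t [ 0.5758 -0.2441] 0 0
medhub s [0.5921 0.2323] 0 1
medhub t [0.597  0.2345] 0 11
smallhub s [0.4142 0.1492] 0 0
smallhub t [0.4367 0.1484] 0 0
knob s [0.6355 0.0139] 0.0408 0.0002
knob t [0.6117 0.0198] 0 2
foothub s [ 0.4472 -0.097 ] 0 7
foothub t [ 0.444 -0.1  ] 0 1
```

```bash
sed -i 's/d=np.linalg.norm(v\[4:\]-v\[:-4\],axis=1);j=d.argmax()/m=max(2,int(.003\/(2*sp\/40)));d=np.linalg.norm(v[m:]-v[:-m],axis=1);j=d.argmax()/; s/rs\[j+2\]/(rs[j]+rs[j+m])\/2/; s/sp=span\/(1+.7\*k)/sp=span\/(1+.2*k)/; s/d\[j\]>6/d[j]>8/' ref.py
cat > m.py <<'E'
from ref import *
import sys
s=bot.camera("side");t=bot.camera("top")
for n,X,r,z in(("foot",(.443,-.107),.055,.006),("large",(.583,-.25),.075,.007),("med",(.602,.237),.06,.007),("small",(.436,.15),.045,.007),("knob",(.609,.024),.021,.0)):
    for k,c in(("s",s),("t",t)):
        x,rr,e=edgefit(c,X,r,z,span=.014 if r>.03 else .008);print(n,k,np.round(x,4),np.round(rr,4),np.round(e,4))
V=np.zeros((800,800,3),np.uint8)
pi=[("s",s,374,262),("s",s,295,240),("s",s,343,198),("s",s,315,163),("t",t,416,180),("t",t,366,228),("t",t,325,170),("t",t,254,175),("s",s,271,184),("t",t,283,229)]
im=[cv2.resize(c["img"][y-33:y+33,x-40:x+40],(200,165),interpolation=2) for _,c,x,y in pi]+[np.zeros((165,200,3),np.uint8)]*2
cv2.imwrite("pics/crops.png",np.vstack([np.hstack(im[i:i+4]) for i in(0,4,8)])[:,:,::-1])
E
python3 m.py
```

```text
foot s [ 0.4388 -0.1056] 0.0585 0.0012
foot t [ 0.4493 -0.1072] 0.0482 0.0006
large s [ 0.5828 -0.2504] 0.0755 0.0005
large t [ 0.5815 -0.2501] 0.0748 0.0006
med s [0.6013 0.2414] 0.0605 0.0009
med t [0.6006 0.2422] 0.06 0.0005
small s [0.4372 0.1477] 0.0454 0.0008
small t [0.4362 0.1491] 0.0449 0.0005
knob s [0.6166 0.0265] 0.0229 0.001
knob t [0.6185 0.0229] 0.0238 0.0007
```

View pics/crops.png

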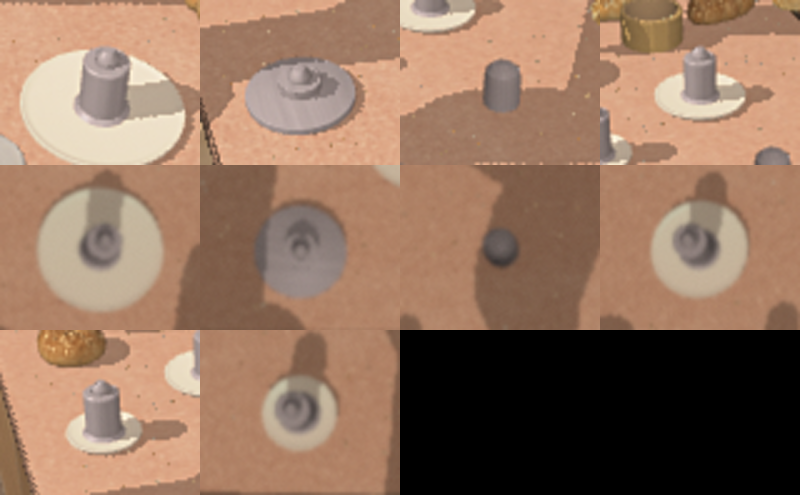

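Left to right, the crops show the large plate, foot, knob, medium and small plates, all upright. The plate rim fits from the two cameras agree to about 1.5 mm. I'll move to the large plate now.

```bash
R='[39.2,-76.6,0,0]'; python3 -m inch '[[39.2,-76.6,0,0],[39.2,-76.6,0,0],[39.2,-76.6,0,0],[39.2,-76.6,0,0],[39.2,-76.6,0,0],[39.2,-76.6,0,0],[39.2,-76.6,0,0],[39.2,-76.6,0,0]]' 8.5 30
python3 - <<'E'
from ref import *
s=bot.camera("side");t=bot.camera("top")
for c in(s,t):
    c["img"]=c["img"].copy();l=cv2.cvtColor(c["img"],cv2.COLOR_RGB2LAB)
    b=cv2.GaussianBlur(l,(0,0),.8);a=b[:,:,1].astype(int)+b[:,:,2]
    g=np.clip((a-250)*6,0,255).astype(np.uint8);c["img"]=np.dstack([g]*3)
for n,X,r,z in(("foot",(.442,-.107),.055,.006),):
    for k,c in(("s",s),("t",t)):
        x,rr,e=edgefit(c,X,r,z,span=.01);print(n,k,np.round(x,4),np.round(rr,4),np.round(e,4))
E
```

```text
time: 2.0
ee_pos: [0.4189, 0.0689, 0.2136]
tcp_rot: [180.0, 0.1, 159.7]
wrist_force: [1.2, 0.9, -0.8]
opening: 0.0849
grasp_force: 0.0
foot s [ 0.4365 -0.1038] 0.0565 0.0008
foot t [ 0.436  -0.1009] 0.0552 0.0004
```

```bash
python3 -m inch '[[16.3,-31.9,-8,0],[16.3,-31.9,-8,0],[16.3,-31.9,-8,0],[16.3,-31.9,-8,0],[16.3,-31.9,-8,0],[16.3,-31.9,-8,0],[16.3,-31.9,-8,0],[16.3,-31.9,-8,0]]'
cat > foot.py <<'E'
from ref import *
s=bot.camera("side");t=bot.camera("top");save(s,"s1.png");save(t,"t1.png")
for k,c in(("s",s),("t",t)):
    print(k,[(np.round(r["point"],1),np.round(at_z(c,r["point"],.025),4)) for r in bot.landmark_of("foot_seat",c)[:1]])
    c["img"]=c["img"].copy();l=cv2.cvtColor(c["img"],cv2.COLOR_RGB2LAB)
    b=cv2.GaussianBlur(l,(0,0),.8);a=b[:,:,1].astype(int)+b[:,:,2]
    g=np.clip((a-250)*6,0,255).astype(np.uint8);c["img"]=np.dstack([g]*3)
    x,rr,e=edgefit(c,(.442,-.107),.055,.006,span=.01);print(np.round(x,4),np.round(rr,4),np.round(e,4))
    u=[int(v) for v in proj(c,(.442,-.107,.01))];print(u)
    cv2.imwrite(f"pics/f{k}.png",cv2.resize(np.hstack([g[u[1]-35:u[1]+35,u[0]-40:u[0]+40],l[u[1]-35:u[1]+35,u[0]-40:u[0]+40,0]]),None,fx=5,fy=5))
E
python3 foot.py; python3 -c "
import cv2,numpy as np
cv2.imwrite('pics/f.png',cv2.resize(np.vstack([cv2.imread('pics/fs.png'),cv2.imread('pics/ft.png')]),(685,600)))"
```

```text
time: 3.1
ee_pos: [0.5812, -0.2476, 0.1331]
tcp_rot: [180.0, -0.0, 159.7]
wrist_force: [-0.6, 0.9, 0.1]
opening: 0.085
grasp_force: 0.0
s [(array([295.5, 239.4]), array([ 0.4372, -0.1079,  0.025 ]))]
[ 0.4364 -0.1037] 0.0565 0.0008
[297, 243]
t [(array([365.6, 226.5]), array([ 0.4416, -0.1004,  0.025 ]))]
[ 0.4357 -0.1014] 0.0556 0.0004
[367, 226]
```

View pics/f.png

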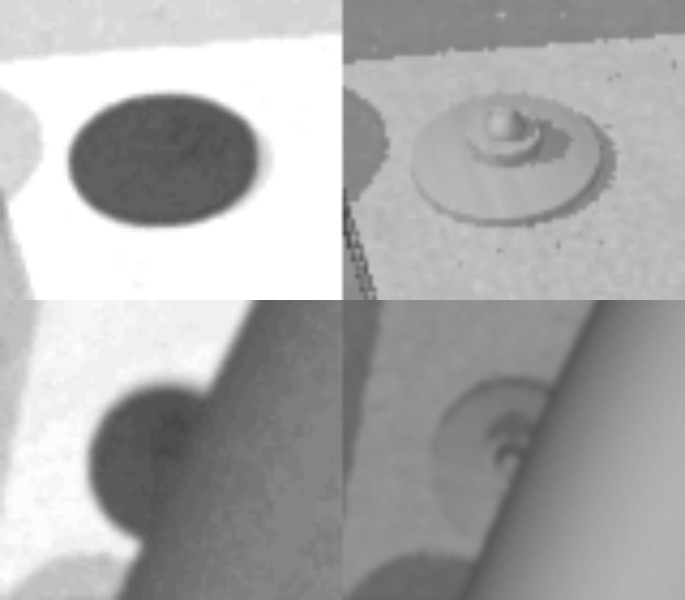

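The foot is clear: the rim fits from both views agree on about (0.436, -0.1025). I'll descend on the large hub and grip.

```bash
python3 -m inch '[[0.1,-0.25,-2,0],[0.1,-0.25,-4,0],[0.1,-0.25,-6,0],[0.1,-0.25,-8,0],[0.1,-0.25,-9.5,0],[0.1,-0.25,-10,0],[0.1,-0.25,-10,0],[0.1,-0.25,-10,0]]'
python3 -m inch '[[0,0,0,0],[0,0,0,0],[0,0,0,0],[0,0,0,0],[0,0,0,0],[0,0,0,0],[0,0,0,0],[0,0,0,0]]' 3.5 40
python3 -m inch '[[0,0,1,0],[0,0,2,0],[0,0,4,0],[0,0,6,0],[0,0,6,0],[0,0,6,0],[0,0,6,0],[0,0,6,0]]'
```

```text
time: 4.3
ee_pos: [0.5828, -0.2508, 0.0342]
tcp_rot: [-180.0, 0.1, 159.7]
wrist_force: [0.5, -0.7, -0.4]
opening: 0.085
grasp_force: 0.0
time: 5.3
ee_pos: [0.5826, -0.2508, 0.0339]
tcp_rot: [-180.0, 0.0, 159.7]
wrist_force: [-0.9, 1.1, 4.6]
opening: 0.04
grasp_force: 40.2
time: 6.3
ee_pos: [0.582, -0.2505, 0.0925]
tcp_rot: [180.0, -0.1, 159.7]
wrist_force: [0.6, 0.9, -2.7]
opening: 0.0398
grasp_force: 40.9
```

```bash
python3 -m inch '[[-5,5,0,0],[-10,10,0,0],[-14.6,14.8,0,0],[-14.6,14.8,0,0],[-14.6,14.8,0,0],[-14.6,14.8,0,0],[-14.6,14.8,0,0],[-14.6,14.8,0,0]]'
cat > held.py <<'E'
# usage: held.py x y z_underside r  -> rim centre as seen by both cameras
from ref import *
import sys
x,y,z,r=map(float,sys.argv[1:5]);s=bot.camera("side");t=bot.camera("top");n=sys.argv[5];save(s,n+"s.png");save(t,n+"t.png")
for k,c in(("s",s),("t",t)):
    X,rr,e=edgefit(c,(x,y),r,z+.007,span=.012);print(k,np.round(X,4),np.round(rr,4),np.round(e,4))
o=bot.get_obs();print(o["ee_pos"],o["tcp_rot"],o["wrist_force"])
p=[int(v) for v in proj(s,(x,y,z))];q=[int(v) for v in proj(t,(x,y,z))]
f=lambda c,p:cv2.resize(c["img"][max(p[1]-60,0):,max(p[0]-64,0):][:120,:128],(400,375),interpolation=2)
cv2.imwrite(f"pics/{n}.png",np.hstack([f(s,p),f(t,q)])[:,:,::-1])
E
python3 held.py .436 -.1023 .058 .075 h1
```

```text
time: 7.3
ee_pos: [0.4366, -0.1031, 0.093]
tcp_rot: [-180.0, -0.0, 159.7]
wrist_force: [-1.2, 0.1, -3.3]
opening: 0.0399
grasp_force: 41.3
s [ 0.4394 -0.1038] 0.0754 0.0015
t [ 0.4304 -0.1067] 0.0702 0.0014
[ 0.43646263 -0.10295004  0.09304926] [-1.79998256e+02 -3.18170984e-02  1.59699344e+02] [ 0.49729569  0.46532573 -3.21877196]
```

View pics/h1.png

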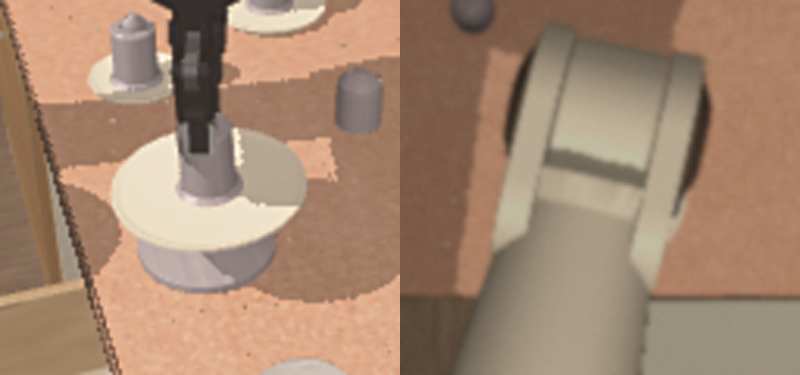

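The plate is held level over the foot, with its rim fit 0–3 mm off in x. I'll shift x by -1 mm and lower it.

```bash
python3 -m inch '[[-0.1,0,-0.5,0],[-0.1,0,-1,0],[-0.1,0,-1.5,0],[-0.1,0,-2,0],[-0.1,0,-2.4,0],[-0.1,0,-2.8,0],[-0.1,0,-3,0],[-0.1,0,-3,0]]'
python3 -m inch '[[0,0,-0.1,0],[0,0,-0.2,0],[0,0,-0.3,0],[0,0,-0.35,0],[0,0,-0.35,0],[0,0,-0.35,0],[0,0,-0.35,0],[0,0,-0.35,0]]'
```

```text
time: 8.4
ee_pos: [0.4352, -0.1025, 0.0631]
tcp_rot: [180.0, -0.0, 159.7]
wrist_force: [-0.1, 1.3, -3.3]
opening: 0.0397
grasp_force: 41.3
time: 9.4
ee_pos: [0.4353, -0.1026, 0.0597]
tcp_rot: [180.0, -0.0, 159.7]
wrist_force: [-0.4, 2.8, -2.6]
opening: 0.0403
grasp_force: 41.3
```

```bash
python3 -m inch '[[0,0,-0.05,0],[0,0,-0.1,0],[0,0,-0.1,0],[0,0,-0.1,0],[0,0,-0.1,0],[0,0,-0.1,0],[0,0,-0.1,0],[0,0,-0.1,0]]'
python3 -m inch '[[0,0,0,0],[0,0,0,0],[0,0,0,0],[0,0,0,0],[0,0,0,0],[0,0,0,0],[0,0,0,0],[0,0,0,0]]' 8.5
python3 -m inch '[[0,0,2,0],[0,0,5,0],[0,0,8,0],[0,0,12,0],[0,0,12,0],[2,6,12,0],[4,12,12,0],[6,18,12,0]]'
python3 held.py .4355 -.1025 .025 .075 h2
```

```text
time: 10.4
ee_pos: [0.4358, -0.1028, 0.0593]
tcp_rot: [180.0, 0.1, 159.7]
wrist_force: [2.6, 0.7, 5.3]
opening: 0.0397
grasp_force: 42.1
time: 11.4
ee_pos: [0.4353, -0.1027, 0.0588]
tcp_rot: [180.0, -0.0, 159.7]
wrist_force: [-0.1, 0.1, -0.6]
opening: 0.0851
grasp_force: 0.0
time: 12.4
ee_pos: [0.4948, 0.0769, 0.178]
tcp_rot: [-180.0, -0.0, 159.7]
wrist_force: [1.4, -0.3, 0.4]
opening: 0.0846
grasp_force: 0.0
s [ 0.437  -0.1046] 0.0757 0.0007
t [ 0.436  -0.1041] 0.0753 0.0005
[0.4951885  0.07987336 0.17709284] [ 1.79985334e+02 -9.92395025e-02  1.60029482e+02] [-0.68355148 -1.54284945 -0.49167288]
```

View pics/h2.png

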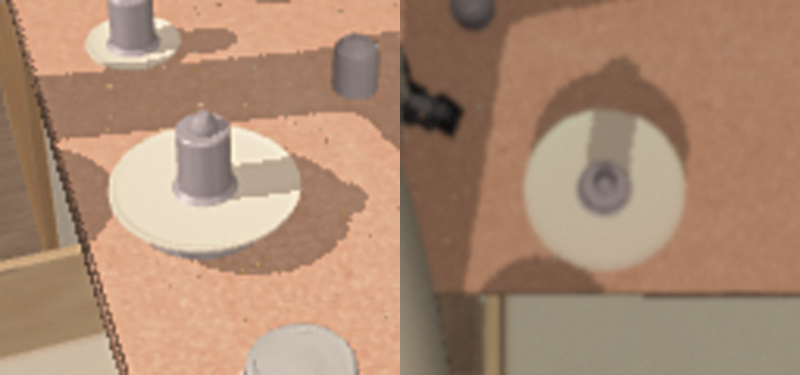

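The large plate is seated level at about (0.4365, -0.104). Next is the medium plate.

```bash
python3 -m inch '[[5,8,-3,0],[10.6,16.2,-6,0],[10.6,16.2,-7,0],[10.6,16.2,-7,0],[10.6,16.2,-7,0],[10.6,16.2,-7,0],[10.6,16.2,-7,0],[10.6,16.2,-7,0]]'
python3 bin 2>/dev/null
python3 - <<'E'
from h import *
print(bot.get_obs()["ee_pos"])
E
```

```text
time: 13.5
ee_pos: [0.6007, 0.2365, 0.1099]
tcp_rot: [179.9, 0.1, 159.7]
wrist_force: [-0.8, 0.1, -0.5]
opening: 0.0849
grasp_force: 0.0
[0.60071627 0.23651377 0.10985067]
```

```bash
python3 -m inch '[[0,0.55,-1,0],[0,0.55,-2.5,0],[0,0.55,-4,0],[0,0.55,-6,0],[0,0.55,-7.2,0],[0,0.55,-7.6,0],[0,0.55,-7.6,0],[0,0.55,-7.6,0]]'
python3 -m inch '[[0,0,0,0],[0,0,0,0],[0,0,0,0],[0,0,0,0],[0,0,0,0],[0,0,0,0],[0,0,0,0],[0,0,0,0]]' 3.5 40
python3 -m inch '[[0,0,1,0],[0,0,3,0],[0,0,6,0],[0,0,9,0],[0,0,12,0],[0,0,13,0],[0,0,13,0],[0,0,13,0]]'
```

```text
time: 14.5
ee_pos: [0.601, 0.2429, 0.0336]
tcp_rot: [180.0, 0.0, 159.7]
wrist_force: [-1.0, 0.0, 0.0]
opening: 0.085
grasp_force: 0.0
time: 15.5
ee_pos: [0.6009, 0.2428, 0.0333]
tcp_rot: [180.0, 0.0, 159.7]
wrist_force: [0.4, 0.3, 6.5]
opening: 0.0402
grasp_force: 40.4
time: 16.5
ee_pos: [0.6002, 0.2425, 0.1614]
tcp_rot: [-179.9, -0.1, 159.7]
wrist_force: [-0.2, -0.3, -2.6]
opening: 0.0401
grasp_force: 40.7
```

```bash
python3 -m inch '[[-2.5,-5.5,0,0],[-5,-11,0,0],[-7.5,-16.5,0,0],[-10,-22,0,0],[-12.5,-27.5,0,0],[-15,-32,0,0],[-16.4,-34.7,0,0],[-16.4,-34.7,0,0]]'
python3 -m inch '[[0,0,0,0],[0,0,0,0],[0,0,0,0],[0,0,0,0],[0,0,0,0],[0,0,0,0],[0,0,0,0],[0,0,0,0]]'
python3 held.py .4365 -.1043 .128 .06 h3
```

```text
time: 17.5
ee_pos: [0.4354, -0.1057, 0.1619]
tcp_rot: [-180.0, -0.1, 159.6]
wrist_force: [0.4, 0.5, -1.9]
opening: 0.0401
grasp_force: 41.1
time: 18.5
ee_pos: [0.4366, -0.1043, 0.1628]
tcp_rot: [-180.0, 0.0, 159.7]
wrist_force: [-0.3, -0.1, -1.1]
opening: 0.0397
grasp_force: 41.1
s [ 0.4378 -0.1038] 0.0605 0.0007
t [ 0.422  -0.1028] 0.0657 0.0006
[ 0.43661796 -0.10430409  0.16278255] [1.79998744e+02 7.55867179e-04 1.59728095e+02] [ 0.4658739   0.59789025 -2.10295042]
```

View pics/h3.png

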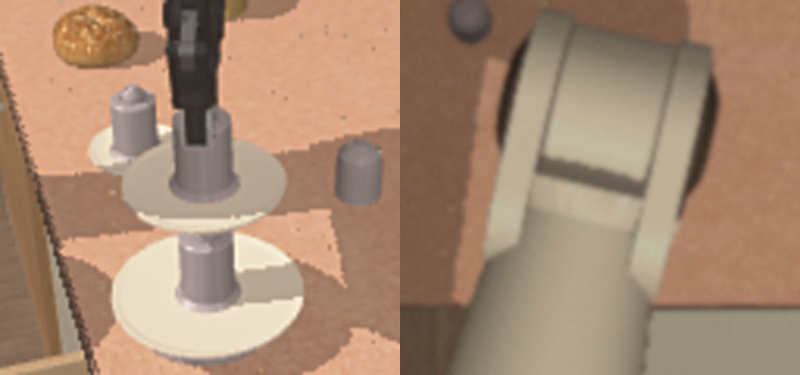

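The medium plate is level and within 1 mm of the large plate's axis in the side view, so I'll lower it.

```bash
python3 -m inch '[[0,0,-0.8,0],[0,0,-1.6,0],[0,0,-2.2,0],[0,0,-2.7,0],[0,0,-3.2,0],[0,0,-3.6,0],[0,0,-3.9,0],[0,0,-3.9,0]]'
python3 -m inch '[[0,0,-0.1,0],[0,0,-0.2,0],[0,0,-0.3,0],[0,0,-0.4,0],[0,0,-0.4,0],[0,0,-0.4,0],[0,0,-0.4,0],[0,0,-0.4,0]]'
```

```text
time: 19.6
ee_pos: [0.4366, -0.1043, 0.1236]
tcp_rot: [-180.0, -0.0, 159.7]
wrist_force: [0.4, -0.3, -1.8]
opening: 0.04
grasp_force: 41.1
time: 20.6
ee_pos: [0.4368, -0.1044, 0.1203]
tcp_rot: [-180.0, 0.0, 159.7]
wrist_force: [-1.9, -0.8, 5.4]
opening: 0.0399
grasp_force: 41.7
```

Contact came at exactly the seated height (0.1203). Releasing.

```bash
python3 -m inch '[[0,0,0,0],[0,0,0,0],[0,0,0,0],[0,0,0,0],[0,0,0,0],[0,0,0,0],[0,0,0,0],[0,0,0,0]]' 8.5
python3 -m inch '[[0,0,2,0],[0,0,5,0],[0,0,8,0],[0,0,9,0],[0,5,9,0],[0,11,9,0],[0,17,9,0],[0,17,9,0]]'
python3 held.py .4365 -.104 .087 .06 h4
python3 - <<'E'
from ref import *
s=bot.camera("side");t=bot.camera("top")
for k,c in(("s",s),("t",t)): print(k,*[np.round(q,4) for q in edgefit(c,(.436,.148),.045,.007,span=.014)],*[np.round(q,4) for q in edgefit(c,(.4365,-.104),.075,.032,span=.014)])
E
```

```text
time: 21.6
ee_pos: [0.4366, -0.1043, 0.1198]
tcp_rot: [-180.0, 0.0, 159.7]
wrist_force: [-0.7, 0.2, -0.1]
opening: 0.0851
grasp_force: 0.0
time: 22.6
ee_pos: [0.4361, 0.0691, 0.2088]
tcp_rot: [-180.0, -0.1, 160.1]
wrist_force: [-0.3, -0.4, 0.7]
opening: 0.0851
grasp_force: 0.0
s [ 0.4373 -0.1063] 0.0606 0.0007
t [ 0.4396 -0.1094] 0.0632 0.001
[0.43635695 0.06605861 0.20903839] [-1.79953626e+02 -4.68626968e-02  1.59841989e+02] [0.60441912 0.01875252 0.56290988]
s [0.4371 0.1478] 0.0453 0.0008 [ 0.4367 -0.1053] 0.0752 0.0006
t [0.4267 0.1379] 0.051 0.0009 [ 0.4361 -0.1041] 0.0752 0.0006
```

View pics/h4.png

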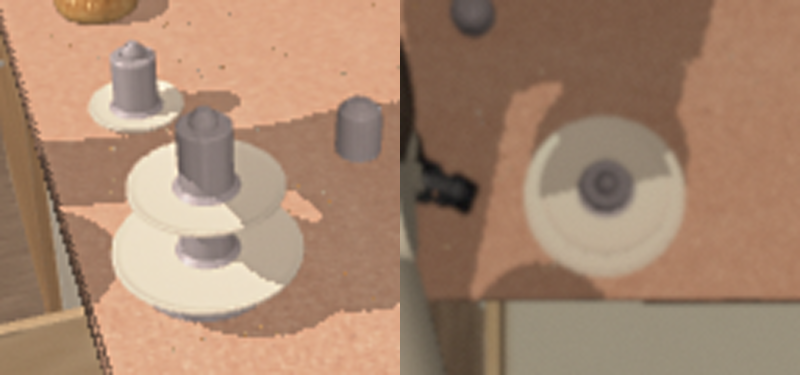

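The medium plate is seated level at about (0.437, -0.105). Next is the small plate.

```bash
python3 -m inch '[[0,4,-4,0],[0,8.2,-8,0],[0,8.2,-10,0],[0,8.2,-10,0],[0,8.2,-10,0],[0,8.2,-10,0],[0,8.2,-10,0],[0,8.2,-10,0]]'
```

```text
time: 23.8
ee_pos: [0.4368, 0.1476, 0.1101]
tcp_rot: [180.0, 0.0, 159.7]
wrist_force: [0.4, -0.8, -0.3]
opening: 0.0849
grasp_force: 0.0
```

```bash
python3 -m inch '[[0,0.08,-1,0],[0,0.08,-2.5,0],[0,0.08,-4,0],[0,0.08,-6,0],[0,0.08,-7.2,0],[0,0.08,-7.65,0],[0,0.08,-7.65,0],[0,0.08,-7.65,0]]'
python3 -m inch '[[0,0,0,0],[0,0,0,0],[0,0,0,0],[0,0,0,0],[0,0,0,0],[0,0,0,0],[0,0,0,0],[0,0,0,0]]' 3.5 40
python3 -m inch '[[0,0,1,0],[0,0,4,0],[0,0,8,0],[0,0,12,0],[0,0,16,0],[0,0,18,0],[0,0,18.5,0],[0,0,18.5,0]]'
```

```text
time: 24.8
ee_pos: [0.437, 0.1486, 0.0339]
tcp_rot: [180.0, 0.0, 159.7]
wrist_force: [1.3, -0.5, -0.4]
opening: 0.0849
grasp_force: 0.0
time: 25.8
ee_pos: [0.4369, 0.1486, 0.0339]
tcp_rot: [180.0, 0.0, 159.7]
wrist_force: [-1.9, -0.9, 5.1]
opening: 0.0401
grasp_force: 40.0
time: 26.8
ee_pos: [0.4365, 0.1485, 0.2178]
tcp_rot: [-180.0, -0.0, 159.7]
wrist_force: [-0.0, 0.3, -2.3]
opening: 0.0398
grasp_force: 40.7
```

```bash
python3 -m inch '[[0,-5,0,0],[0,-10,0,0],[0,-15,0,0],[0,-20,0,0],[0,-24,0,0],[0,-25.35,0,0],[0,-25.35,0,0],[0,-25.35,0,0]]'
python3 -m inch '[[0,0,0,0],[0,0,0,0],[0,0,0,0],[0,0,0,0],[0,0,0,0],[0,0,0,0],[0,0,0,0],[0,0,0,0]]'
python3 held.py .4365 -.105 .184 .045 h5
```

```text
time: 27.8
ee_pos: [0.4366, -0.1041, 0.218]
tcp_rot: [180.0, -0.0, 159.8]
wrist_force: [-0.8, 0.3, -0.6]
opening: 0.0399
grasp_force: 40.9
time: 28.8
ee_pos: [0.4366, -0.105, 0.2183]
tcp_rot: [-180.0, -0.0, 159.7]
wrist_force: [-0.3, 0.5, -1.2]
opening: 0.0401
grasp_force: 40.9
s [ 0.4365 -0.1089] 0.0455 0.0004
t [ 0.4486 -0.1038] 0.0457 0.001
[ 0.43663092 -0.1050276   0.21828186] [-1.79999247e+02  1.75675709e-03  1.59724650e+02] [-0.53046324 -0.10704746 -1.52271248]
```

View pics/h5.png

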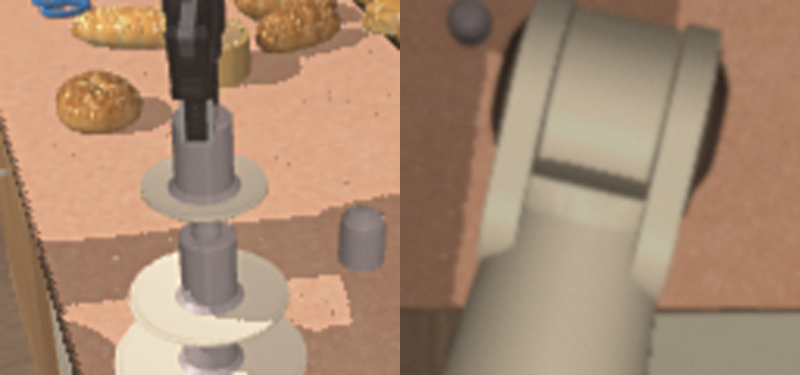

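The small plate is level and lined up with the hubs below, so I'll lower it.

```bash
python3 -m inch '[[0.05,0,-0.6,0],[0.05,0,-1.2,0],[0.05,0,-1.7,0],[0.05,0,-2.2,0],[0.05,0,-2.6,0],[0.05,0,-2.9,0],[0.05,0,-3.2,0],[0.05,0,-3.2,0]]'
python3 -m inch '[[0,0,-0.1,0],[0,0,-0.2,0],[0,0,-0.3,0],[0,0,-0.4,0],[0,0,-0.4,0],[0,0,-0.4,0],[0,0,-0.4,0],[0,0,-0.4,0]]'
```

```text
time: 29.9
ee_pos: [0.437, -0.105, 0.1861]
tcp_rot: [-180.0, -0.0, 159.7]
wrist_force: [0.5, -0.1, -1.9]
opening: 0.0399
grasp_force: 40.9
time: 30.9
ee_pos: [0.4374, -0.1051, 0.1828]
tcp_rot: [180.0, 0.1, 159.7]
wrist_force: [-0.4, -0.3, 5.7]
opening: 0.0401
grasp_force: 41.5
```

```bash
python3 -m inch '[[0,0,0,0],[0,0,0,0],[0,0,0,0],[0,0,0,0],[0,0,0,0],[0,0,0,0],[0,0,0,0],[0,0,0,0]]' 8.5
python3 -m inch '[[0,0,2,0],[0,0,5,0],[0,0,8,0],[0,0,9,0],[0,5,9,0],[0,11,9,0],[0,17,9,0],[0,20,9,0]]'
python3 held.py .437 -.105 .149 .045 h6
python3 - <<'E'
from ref import *
s=bot.camera("side");t=bot.camera("top")
for k,c in(("s",s),("t",t)):
    l=cv2.GaussianBlur(cv2.cvtColor(c["img"],cv2.COLOR_RGB2LAB),(0,0),.7).astype(int)
    m=((l[:,:,1]+l[:,:,2]-256)<12).astype(np.uint8)
    n,lab,st,ce=cv2.connectedComponentsWithStats(m)
    u=proj(c,(.609,.024,.026));i=np.argmin([np.hypot(*(q-u)) + (1e3 if a[4]>800 or a[4]<20 else 0) for q,a in zip(ce,st)])
    print(k,u,ce[i],st[i],np.round(at_z(c,ce[i],.026),4),[np.round(at_z(c,r["point"],.026),4) for r in bot.landmark_of("knob_mid",c)[:1]])
    c["img"]=np.dstack([cv2.resize(c["img"][int(u[1])-25:int(u[1])+25,int(u[0])-25:int(u[0])+25],None,fx=8,fy=8,interpolation=2)])
cv2.imwrite("pics/k.png",np.hstack([s["img"],t["img"]])[:,:,::-1])
a,b=cv2.imread("pics/k.png"),cv2.imread("pics/h6.png");cv2.imwrite("pics/k6.png",cv2.resize(np.vstack([a,b]),(600,580)))
E
```

```text
time: 31.9
ee_pos: [0.4371, -0.105, 0.1823]
tcp_rot: [180.0, 0.0, 159.7]
wrist_force: [0.6, 0.6, -0.5]
opening: 0.0847
grasp_force: 0.0
time: 32.9
ee_pos: [0.4366, 0.0974, 0.2713]
tcp_rot: [-180.0, -0.1, 159.9]
wrist_force: [0.8, -0.3, -0.2]
opening: 0.0851
grasp_force: 0.0
s [ 0.4371 -0.1085] 0.0453 0.0008
t [ 0.4446 -0.1054] 0.0503 0.0007
[0.43677207 0.09745428 0.2711739 ] [-1.79982403e+02 -7.93340968e-02  1.59936817e+02] [-0.63899238 -0.92380834 -0.49316368]
s [341.15856595 197.48180923] [343.28017241 199.14655172] [337 190  14  19 232] [0.6116 0.0144 0.026 ] [array([0.6025, 0.024 , 0.026 ])]
t [323.72776989 170.68883495] [324.88194444 169.48611111] [319 163  13  14 144] [0.6126 0.0206 0.026 ] [array([0.6124, 0.0334, 0.026 ])]
```

View pics/k6.png

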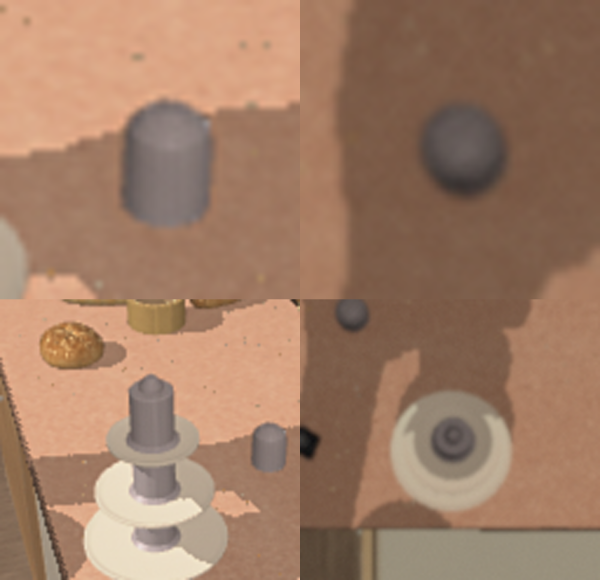

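The small plate is seated level. The knob is at about (0.612, 0.018).

```bash
python3 -m inch '[[4,-2,-3,0],[8,-4,-6,0],[12,-6,-9,0],[16,-7.5,-13,0],[17.5,-7.9,-17,0],[17.5,-7.9,-18,0],[17.5,-7.9,-18,0],[17.5,-7.9,-18,0]]'
```

```text
time: 34.2
ee_pos: [0.6125, 0.016, 0.0947]
tcp_rot: [179.9, 0.2, 159.7]
wrist_force: [0.3, 0.3, 1.0]
opening: 0.0848
grasp_force: 0.0
```

```bash
python3 -m inch '[[0,0.15,-1,0],[0,0.15,-2.5,0],[0,0.15,-4,0],[0,0.15,-5.5,0],[0,0.15,-6.7,0],[0,0.15,-7.3,0],[0,0.15,-7.3,0],[0,0.15,-7.3,0]]'
python3 -m inch '[[0,0,0,0],[0,0,0,0],[0,0,0,0],[0,0,0,0],[0,0,0,0],[0,0,0,0],[0,0,0,0],[0,0,0,0]]' 3.5 30
```

```text
time: 35.2
ee_pos: [0.6125, 0.0175, 0.0199]
tcp_rot: [180.0, 0.0, 159.7]
wrist_force: [0.2, -0.0, 0.3]
opening: 0.0851
grasp_force: 0.0
time: 36.2
ee_pos: [0.6124, 0.0176, 0.0199]
tcp_rot: [180.0, 0.0, 159.7]
wrist_force: [-0.9, 1.2, 5.8]
opening: 0.0373
grasp_force: 29.7
```

Run:
```python
from h import *
s=bot.camera("side");t=bot.camera("top");o=[]
for c in(s,t):
    u=proj(c,(.612,.018,.03)).astype(int);o.append(cv2.resize(c["img"][u[1]-30:u[1]+30,u[0]-30:u[0]+30],(400,400),interpolation=2));print(u,proj(c,bot.get_obs()["ee_pos"]))
cv2.imwrite("pics/kg.png",np.hstack(o)[:,:,::-1])
```

```text
[342 197] [343.02391186 200.26076266]
[325 169] [326.01511188 169.96815047]
```

View pics/kg.png

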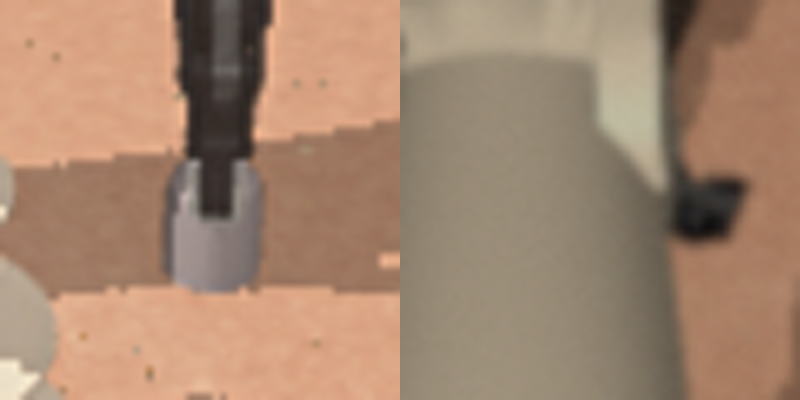

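The fingers are centred on the knob but sit high, partly on the dome. I'll regrip 7 mm lower.

```bash
python3 -m inch '[[0,0,0,0],[0,0,0,0],[0,0,0,0],[0,0,-0.2,0],[0,0,-0.4,0],[0,0,-0.7,0],[0,0,-0.7,0],[0,0,-0.7,0]]' 8.5
python3 -m inch '[[0,0,0,0],[0,0,0,0],[0,0,0,0],[0,0,0,0],[0,0,0,0],[0,0,0,0],[0,0,0,0],[0,0,0,0]]' 3.5 30
python3 -m inch '[[0,0,1,0],[0,0,4,0],[0,0,8,0],[0,0,13,0],[0,0,18,0],[0,0,22,0],[0,0,24,0],[0,0,24,0]]'
```

```text
time: 37.3
ee_pos: [0.6121, 0.0175, 0.0123]
tcp_rot: [-180.0, 0.0, 159.7]
wrist_force: [0.5, 0.2, -0.0]
opening: 0.0844
grasp_force: 0.0
time: 38.3
ee_pos: [0.6123, 0.0175, 0.0127]
tcp_rot: [180.0, 0.0, 159.7]
wrist_force: [-1.7, 0.5, 5.8]
opening: 0.0398
grasp_force: 30.6
time: 39.3
ee_pos: [0.6127, 0.0175, 0.2539]
tcp_rot: [179.9, 0.1, 159.7]
wrist_force: [0.3, 0.1, -1.5]
opening: 0.0401
grasp_force: 30.5
```

```bash
python3 -m inch '[[-4,-2.8,0,0],[-8,-5.6,0,0],[-12,-8.4,0,0],[-15.5,-10.8,0,0],[-17.55,-12.25,0,0],[-17.55,-12.25,0,0],[-17.55,-12.25,0,0],[-17.55,-12.25,0,0]]'
python3 - <<'E'
from h import *
s=bot.camera("side");X=bot.get_obs()["ee_pos"];print(X)
u=proj(s,(.437,-.105,.22)).astype(int);print(u)
I=s["img"];cv2.imwrite("pics/k2.png",cv2.resize(I[u[1]-40:u[1]+60,u[0]-50:u[0]+50],(600,600),interpolation=2)[:,:,::-1])
E
```

```text
time: 40.3
ee_pos: [0.4371, -0.1046, 0.2516]
tcp_rot: [-180.0, -0.1, 159.8]
wrist_force: [0.9, 0.5, -0.9]
opening: 0.0396
grasp_force: 30.6
[ 0.43706145 -0.10455904  0.25171219]
[292 169]
```

View pics/k2.png

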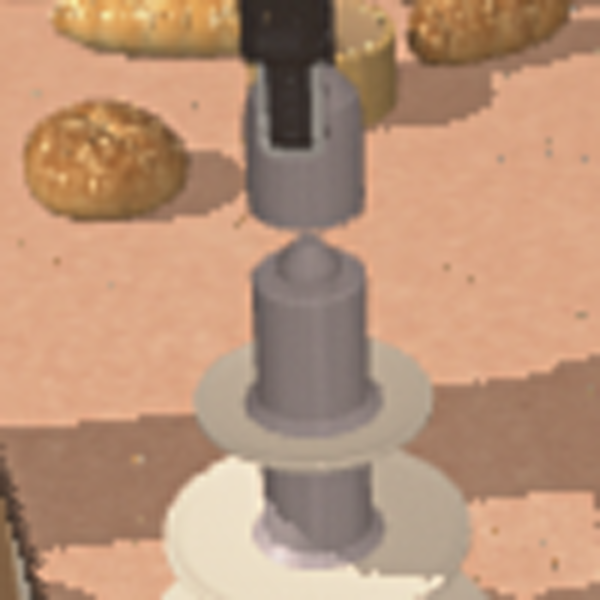

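The knob is aligned with the hub: centre at x 306 against 309, with the usual lean. Lowering it.

```bash
python3 -m inch '[[0,0,-0.5,0],[0,0,-1,0],[0,0,-1.4,0],[0,0,-1.8,0],[0,0,-2.1,0],[0,0,-2.4,0],[0,0,-2.4,0],[0,0,-2.4,0]]'
python3 - <<'E'
from h import *
print(bot.get_obs()["ee_pos"])
E
```

```text
time: 41.35
ee_pos: [0.4367, -0.105, 0.2284]
tcp_rot: [-180.0, 0.0, 159.7]
wrist_force: [-0.1, -0.2, -0.7]
opening: 0.04
grasp_force: 30.6
[ 0.43665545 -0.10500529  0.22839751]
```

```bash
python3 -m inch '[[0,0,-0.1,0],[0,0,-0.2,0],[0,0,-0.3,0],[0,0,-0.4,0],[0,0,-0.5,0],[0,0,-0.52,0],[0,0,-0.52,0],[0,0,-0.52,0]]'
```

```text
time: 42.35
ee_pos: [0.4368, -0.1051, 0.2236]
tcp_rot: [180.0, 0.1, 159.7]
wrist_force: [-0.3, 0.2, 5.2]
opening: 0.0398
grasp_force: 31.1
```

Contact came at the seated height (0.2236). Releasing and backing off.

```bash
python3 -m inch '[[0,0,0,0],[0,0,0,0],[0,0,0,0],[0,0,0,0],[0,0,0,0],[0,0,0,0],[0,0,0,0],[0,0,0,0]]' 8.5
python3 -m inch '[[0,0,1,0],[0,0,3,0],[0,0,6,0],[0,0,9,0],[0,0,9,0],[0,5,9,0],[0,11,9,0],[0,15,9,0]]'
python3 -m inch '[[0,0,0,0],[0,0,0,0],[0,0,0,0],[0,0,0,0],[0,0,0,0],[0,0,0,0],[0,0,0,0],[0,0,0,0]]'
python3 - <<'E'
from h import *
s=bot.camera("side");t=bot.camera("top");o=[]
for c in(s,t):
    u=proj(c,(.437,-.105,.14)).astype(int);o.append(cv2.resize(c["img"][u[1]-70:u[1]+70,u[0]-60:u[0]+60],(400,466),interpolation=2))
cv2.imwrite("pics/end.png",np.hstack(o)[:,:,::-1])
E
```

```text
time: 43.35
ee_pos: [0.4367, -0.105, 0.2231]
tcp_rot: [180.0, 0.0, 159.7]
wrist_force: [0.0, 0.0, 0.0]
opening: 0.085
grasp_force: 0.0
time: 44.35
ee_pos: [0.4362, 0.0469, 0.3126]
tcp_rot: [-180.0, -0.0, 159.8]
wrist_force: [0.6, -0.4, -0.4]
opening: 0.085
grasp_force: 0.0
time: 45.35
ee_pos: [0.4366, 0.045, 0.3131]
tcp_rot: [-180.0, 0.0, 159.7]
wrist_force: [-0.7, 0.6, -0.2]
opening: 0.0849
grasp_force: 0.0
```

View pics/end.png

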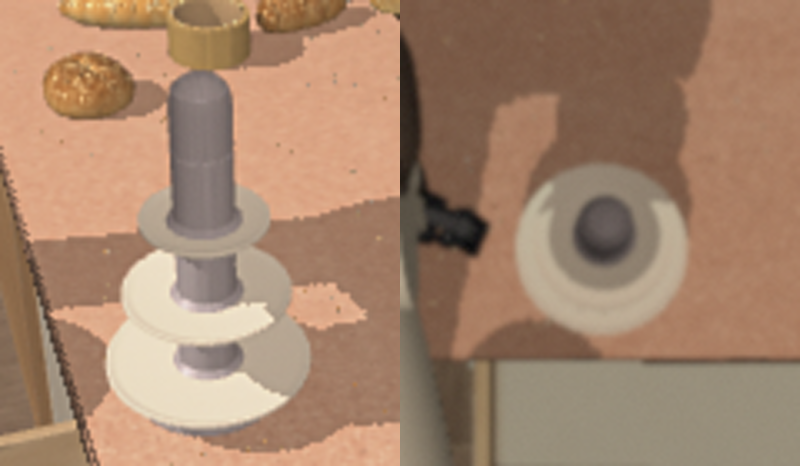

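The full stack stands level with the knob flush on top, and the gripper is clear of it.

```bash
python3 -c "
from workcell import bot
print(bot.job_done())"
```

```text
the job is handed in; nothing more can be done
None
```

The pastry stand is assembled on its foot (large, medium and small plates, then the knob), released and handed in after about 45 s; I saw each part sit level and fully down, steered clear of the bread roll and honey jar, and got no verdict back from the hand-in.

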